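# Tuck an order tag under the holder's weighted arm

### The job

Take the order tag with the blue end and tuck it under the weighted arm of the tag holder, on top of the green-ended tag already there: plain end first, lying flat, pushed home to the back stop, blue end sticking out to the front. Let go so that the arm alone holds it down; keep the green-ended tag in the holder and leave the red-ended tag where it lies.

Things in the scene. Friction and masses are not known exactly. Their poses are not given: they have to be found in the camera images.
- tag_blue: Loose flat wooden tag, 160 x 36 x 10 mm, 0.05 kg, on the worktop; 50 mm at one end are blue, with a brass eyelet. Origin: centre of its underside. x runs along it from the blue end (-80 mm) to the plain end (+80 mm), z up. Grip it across its 36 mm width in the blue part (about x = -50 mm), which stays outside the holder.
- tag_blue_tip (a point): Middle of the plain end of the blue tag, at its underside (x = +80 mm from the tag's origin). This end goes in first.
- tag_green: The same kind of tag with a green end, loose, lying in the holder under the arm, green end out to the front. Origin: centre of its underside, x from the green to the plain end.
- tag_red: The same kind of tag with a red end, loose on the worktop; to be left alone. Origin: centre of its underside, x from the red to the plain end.
- holder: Fixed holder: dark wooden base 120 (x) x 90 x 14 mm with a steel back stop. Origin: centre of the base's underside. x points in, from the open front to the stop, z up. The floor is at z = 14 mm, the green tag's top, where the blue tag must lie, at z = 24 mm. A tag pushed home has its origin at x = -45 mm. Side cheeks at the back leave 12 mm either side of a centred tag.
- press_arm: Steel arm 16 mm wide with a brass weight, hinged at the back. Origin: on the hinge pin, at x = 40, z = 54 mm in the holder's frame. At rest its foot lies on the green tag (x = -3 to -22 mm) and presses with about 1 N, by weight alone. It swings up to 0.9 rad; a tag pushed in level just above the green tag runs under its nose and lifts it by itself (a few N; slippery steel).
- holder_stop (a point): Middle of the back stop's front face, 24 mm above the worktop (level with the green tag's top); at x = +35 mm in the holder's frame. The blue tag's plain end is pushed up to it. The stop reaches up to 44 mm.
- press_arm_lip (a point): Underside of the arm's rolled front lip, the end of the nose that slopes up at 26 degrees from the foot to the front; at rest at x = -72 mm in the holder's frame, 22 mm above the green tag's top: the mouth for the new tag. The lip rises further once a tag is under the arm (to about 65 mm above the worktop).

How it is judged:
By the outcome, as a careful person would: the job done as asked, in the order asked, and still so for the second after the job is handed in, with the robot touching nothing.
It also fails if it takes over 35 s, if anything falls off the work surface, if the arm or the gripper's body presses on something with over 40 N, if the wrist force passes 120 N, or if a joint passes its speed limit or range.

### The arm

A 6-joint arm with a two-finger parallel gripper is mounted at the origin on a cart in front of the work surface, level with it; the furniture and walls round the work are solid. World frame = base frame: x ahead of the robot, y to its left, z up, the work surface at z = 0. Lengths are in mm, angles in rad, forces in N, time in s.
With the tool pointing down it reaches from about 350 to 775 mm from the base axis. Payload 7.3 kg.
Tool frame: the origin (TCP) lies at the very end of the fingers, on their centre line; the grasp point (between the pads) lies 19 mm behind it; x points along the fingers, z is the direction in which the jaws open and shut, and the axes are right-handed (so a half turn about x gives the same grasp; the last joint's range is limited). The gripper opens to 92 mm and grips with 3 to 60 N. Pads are 19 mm wide; open, the fingers measure 130 mm over their backs; the gripper's body (75 mm by 190 mm) begins 47 mm behind the grasp point.
Start: joints at [0.967, 0.342, 1.524, -0, 1.275, -0.146], TCP at [232.026, 470.966, 226.741] pointing down, gripper open.
Joint ranges: [-2.53, 2.53], [-0.77, 2.02], [0.04, 2.7], [-1, 4.14], [0.28, 2.66], [-3.11, 3.11]. Speed limits (rad/s): [2.57, 2.57, 3.14, 3.14, 3.14, 3.14].

### API

Orientations are given as [roll, pitch, yaw] about the fixed x, y, z axes, in that order (R = Rz(yaw) Ry(pitch) Rx(roll)).
In Python, from plant import * gives the robot as it stands.
- The arm moves only by the tool carry_out, never from a script. Its argument "rows" is a list of rows, each a list of 4 numbers: the shift along the world's x, y, z in mm, then the turn about the world's z in degrees. In form: [[x, y, z, twist], ...]. A call has 1 to 20 rows; each row is the pose to reach, as a shift and turn from the pose measured when the call began; what a row does not reach only later rows make up. A row lasts 1/12 s, in which the tool goes at most 41.7 mm and 7.16 degrees, less where a joint would pass 70% of its speed; a pose out of reach is approached as far as the arm can. A call with a gripper value outside its range is refused whole. "hand" is the finger opening in mm, from 0 to 91.8, set as the call begins (left out, the last holds). The fingers move at their own pace and stop on an object; the grip force is fixed at half the most. Time passes only in rows, so rows that repeat a pose let the fingers close. It gives the time, the measured TCP pose, the force and the opening at its end, in the units of the state.
- get_obs(): the state, without advancing time (a new reading comes with each control period).
- capture(name): name is "scene" or "side" or "wrist"; returns the picture (420x560x3 uint8, red, green, blue); there is no depth.
- camera_info(name): a dict with "camera_matrix" (3x3 intrinsics, pixels), "pose" (4x4, takes a point from camera to world coordinates); the wrist camera has in their place "mount" (4x4, takes a point from camera to tool coordinates, whose origin is the TCP and whose axes are the tool frame's). Camera axes: x right, y down, z forward; pixel columns grow to the right and rows downward; lengths in mm; the calibration is good to about 2 mm. A picture is of the moment at which its call begins: read the wrist's pose just before it. camera_info takes no time and is no camera call.
- close_job(): hands the job in, once; it reports no verdict.
The state is a dict: "time": time; "joint_positions": joint angles; "dq": joint speeds; "tau": joint torques, N m; "tool_pos": TCP position; "tcp_rot": TCP orientation; "contact_force": force on the tool from outside, world axes, zero at the start; "moment": the same for the moment, N m; "grip_width": finger opening in mm.
Only numpy, scipy, OpenCV 4.12 (cv2) and the standard library are available. Lean on these libraries where they do the work, as an engineer would, in place of code of your own. Each camera call takes 0.05 s, during which the arm holds its last target. There are 200 camera calls.

## Working session

There is one attempt and no reset: what is moved stays moved. The work goes in short steps, Python scripts to look and compute and a tool call to move; the robot and the scene stay as the last step left them, time stands still between calls to the robot, and variables do not carry over. Pictures are saved under pics/ and viewed, about 8 in all and at most 12, crops included, and the job is handed in when it is done.

Besides the shell and the picture viewer there is one more tool, called after "Emit:" as name([rows], argument=value, ...), one row to a line, values as JSON. carry_out: Moves the arm, as the interface text tells. Its arguments: {"type":"object","properties":{"rows":{"type":"array"},"hand":{"type":"number"}},"required":["rows"]}

```bash
mkdir -p pics && python3 - <<'E'
from plant import *
import cv2,numpy as np
o=get_obs();print({k:np.round(v,3) for k,v in o.items()})
for n in("scene","side"):
    im=capture(n);cv2.imwrite(f"pics/{n}0.png",im[:,:,::-1]);i=camera_info(n);print(n,np.round(i["camera_matrix"],1).tolist(),np.round(i["pose"],3).tolist())
print(camera_info("wrist"))
E
```

```text
{'time': np.float64(0.0), 'joint_positions': array([ 0.967,  0.343,  1.525, -0.   ,  1.275, -0.146]), 'dq': array([ 0.001, -0.002, -0.001,  0.   , -0.002,  0.001]), 'tau': array([ 1.0000e-03, -4.3124e+01, -2.4423e+01,  7.2000e-02,  5.6000e-02,
       -0.0000e+00]), 'tool_pos': array([231.788, 470.599, 226.053]), 'tcp_rot': array([ 3.01 ,  1.569, -2.161]), 'contact_force': array([-0.37 , -0.145, -0.339]), 'moment': array([ 0.003, -0.022, -0.092]), 'grip_width': np.float64(91.83)}
scene [[387.7, 0.0, 280.2], [0.0, 387.7, 207.0], [0.0, 0.0, 1.0]] [[0.881, -0.274, 0.384, 228.796], [-0.472, -0.478, 0.741, -912.696], [-0.02, -0.834, -0.551, 514.932], [0.0, 0.0, 0.0, 1.0]]
side [[462.5, 0.0, 278.2], [0.0, 462.5, 209.7], [0.0, 0.0, 1.0]] [[0.925, -0.103, 0.367, 214.649], [-0.38, -0.306, 0.873, -1082.354], [0.022, -0.946, -0.322, 369.12], [0.0, 0.0, 0.0, 1.0]]
{'camera_matrix': array([[316.37085047,   0.        , 277.61025242],
       [  0.        , 316.37085047, 206.7477306 ],
       [  0.        ,   0.        ,   1.        ]]), 'mount': array([[-6.94236281e-04, -2.92556756e-01,  9.56247908e-01,
        -1.58178048e+02],
       [-3.66752147e-06, -9.56248138e-01, -2.92556829e-01,
         8.02146361e+01],
       [ 9.99999759e-01, -2.06610625e-04,  6.62789193e-04,
        -5.89498244e-01],
       [ 0.00000000e+00,  0.00000000e+00,  0.00000000e+00,
         1.00000000e+00]])}
```

View pics/scene0.png

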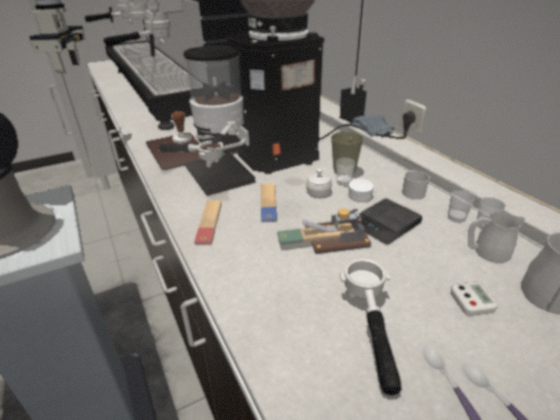

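View pics/side0.png

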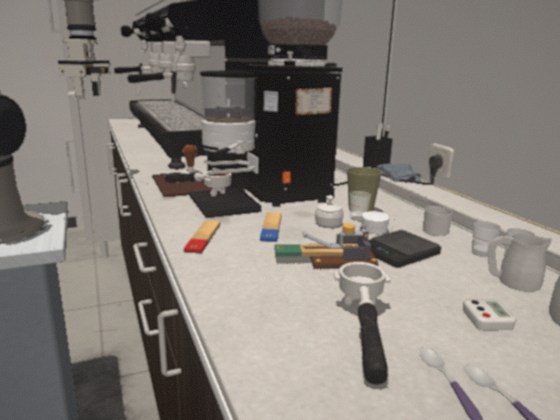

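The scene view shows the blue end at about (269,213) with the plain end at (268,186), the red tag at (209,222), and the green end at (292,238). The holder base is at about (340,240), opening left. I'll locate them with colour masks.

```bash
cat > h.py <<'E'
from plant import *
import cv2,numpy as np
from scipy.spatial.transform import Rotation as Ro
def cam(n,obs=None):
    i=camera_info(n);K=i["camera_matrix"]
    if n!="wrist": return K,np.array(i["pose"])
    o=obs or get_obs();T=np.eye(4);T[:3,:3]=Ro.from_euler('xyz',o["tcp_rot"]).as_matrix();T[:3,3]=o["tool_pos"]
    return K,T@i["mount"]
def ray(KT,uv,z):
    K,T=KT;d=T[:3,:3]@np.linalg.solve(K,[uv[0],uv[1],1]);p=T[:3,3];return p+d*(z-p[2])/d[2]
def proj(KT,P):
    K,T=KT;q=T[:3,:3].T@(np.array(P,float)-T[:3,3]);q=K@q;return q[:2]/q[2]
def blob(im,lo,hi,box=None,smin=90,vmin=40):
    h=cv2.cvtColor(im,cv2.COLOR_RGB2HSV);m=cv2.inRange(h,(lo,smin,vmin),(hi,255,255))
    if box: b=np.zeros_like(m);b[box[1]:box[3],box[0]:box[2]]=1;m=m*b
    c=cv2.findContours(m,0,2)[0];return max(c,key=cv2.contourArea)
E
python3 - <<'E'
from h import *
for n in("scene","side"):
    im=cv2.imread(f"pics/{n}0.png")[:,:,::-1].copy();k=cam(n)
    for nm,lo,hi,z,box in(("blue",105,130,10,(230,160,300,260)),("tan_b",10,28,10,(255,175,285,240)),("green",50,95,24,(260,220,330,270)),("tan_g",10,28,24,(295,220,345,262)),("red",0,9,10,(180,200,225,255)),("redH",170,180,10,(180,200,225,255))):
        try:
            c=blob(im,lo,hi,box);r=cv2.minAreaRect(c);m=cv2.moments(c);uv=(m['m10']/m['m00'],m['m01']/m['m00'])
            w=np.array([ray(k,p[0],z)[:2] for p in c],np.float32);rw=cv2.minAreaRect(w)
            print(n,nm,np.round(uv,1),cv2.contourArea(c),"world",np.round(ray(k,uv,z)[:2]),"rect",np.round(rw[0]),np.round(rw[1]),round(rw[2]))
        except Exception as e:print(n,nm,e)
E
```

```text
scene blue [269.  211.4] 57.0 world [ 550. -237.] rect [ 546. -241.] [38. 29.] 68
scene tan_b [267.7 194.3] 199.5 world [ 581. -167.] rect [ 581. -166.] [92. 28.] 63
scene green max() iterable argument is empty
scene tan_g [318.5 246.3] 21.0 world [ 571. -415.] rect [ 570. -416.] [16. 10.] 57
scene red [204.3 234.2] 200.0 world [ 390. -246.] rect [ 389. -246.] [53. 34.] 61
scene redH max() iterable argument is empty
side blue [269.  234.8] 147.0 world [ 543. -253.] rect [ 543. -253.] [57. 34.] 68
side tan_b [271.9 220.2] 202.5 world [ 582. -174.] rect [ 582. -172.] [99. 34.] 64
side green [290.1 248.8] 79.0 world [ 542. -363.] rect [ 537. -362.] [28. 43.] 71
side tan_g [321.4 252.7] 499.0 world [ 589. -398.] rect [ 593. -397.] [76. 78.] 69
side red [195.4 245.1] 232.0 world [ 389. -256.] rect [ 389. -255.] [66. 39.] 62
side redH max() iterable argument is empty
```

```bash
python3 - <<'E'
from h import *
k=cam("scene")
for nm,uv,z in(("tamper mat L",(148,150),0),("mat near",(165,168),0),("tamper top",(178,115),90),("tray left",(188,166),0),("tray near",(215,190),0),("tray right",(254,180),0),("jug",(215,150),60),("grinder near",(268,168),0),("white pot",(319,190),10),("machine corner",(160,118),0),("cup",(345,178),10),("portaf",(363,290),20),("holder corners",(315,250),0),("",(370,246),0),("black box L",(360,225),20),("scale corner near",(390,240),10)): print(nm,np.round(ray(k,uv,z)[:2]))
o=get_obs();print(Ro.from_euler('xyz',o["tcp_rot"]).as_matrix().round(3))
E
```

```text
tamper mat L [381. 275.]
mat near [396. 125.]
tamper top [494. 284.]
tray left [458. 104.]
tray near [479. -65.]
tray right [589. -68.]
jug [525.  41.]
grinder near [653. -25.]
white pot [ 703. -213.]
machine corner [483. 541.]
cup [ 796. -196.]
portaf [ 576. -550.]
holder corners [ 575. -397.]
 [ 681. -443.]
black box L [ 690. -394.]
scale corner near [ 720. -457.]
[[-0.001 -0.897  0.442]
 [-0.001  0.442  0.897]
 [-1.     0.    -0.001]]
```

Emit:
carry_out([
  [10,-38,10,0],
  [20,-76,20,0],
  [29,-114,30,0],
  [38,-152,40,0],
  [47,-190,40,0],
  [56,-228,40,0],
  [66,-266,40,0],
  [75,-304,40,0],
  [84,-342,40,0],
  [94,-380,40,0],
  [103,-418,40,0],
  [112,-456,40,0],
  [121,-494,40,0],
  [130,-530,40,0],
  [150,-560,40,-7],
  [170,-590,40,-14],
  [190,-615,40,-21],
  [210,-635,40,-28],
  [230,-655,40,-35],
  [250,-670,40,-42],
])

```text
time: 1.77
tool_pos: [482.4, -201.1, 265.5]
tcp_rot: [2.785, 1.568, -3.125]
contact_force: [0.2, 0.1, 1.6]
grip_width: 91.9
```

Emit:
carry_out([
  [15,-12,-10,-7],
  [30,-24,-25,-14],
  [45,-36,-40,-21],
  [55,-44,-55,-28],
  [60,-50,-65,-35],
  [60,-50,-65,-42],
  [60,-50,-65,-47],
  [60,-50,-65,-47],
])

```text
time: 2.43
tool_pos: [542.1, -251.1, 199.5]
tcp_rot: [2.893, 1.567, 2.442]
contact_force: [0.2, -0.2, -0.5]
grip_width: 91.9
```

```bash
python3 - <<'E'
from h import *
o=get_obs();im=capture("wrist");cv2.imwrite("pics/w1.png",im[:,:,::-1]);np.save("w1.npy",o,allow_pickle=True)
print(o["time"],o["tool_pos"].round(1),Ro.from_euler('xyz',o["tcp_rot"]).as_matrix().round(3)[:,2],o["joint_positions"].round(2))
E
```

```text
2.4333 [ 542.1 -251.1  199.5] [ 0.9   -0.436 -0.004] [-0.56  0.5   1.35  0.    1.29 -0.11]
```

View pics/w1.png

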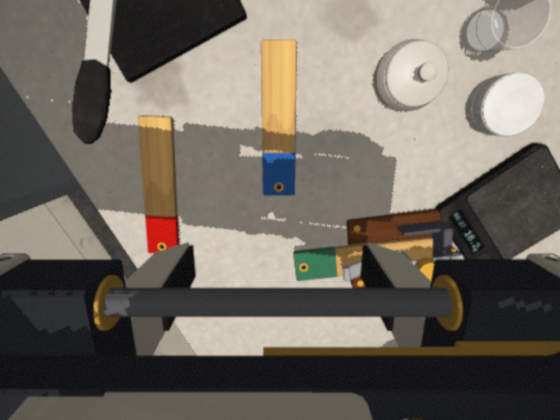

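The wrist view shows the blue tag from (263,40) to (295,195), the green end at (316,263) and the holder base edge at (347,222)–(440,210). The fingers hide part of the holder.

```bash
python3 - <<'E'
from h import *
o=np.load("w1.npy",allow_pickle=True).item();k=cam("wrist",o);im=cv2.imread("pics/w1.png")[:,:,::-1].copy()
def rect(lo,hi,box,z,smin=90,vmin=40):
    c=blob(im,lo,hi,box,smin,vmin);w=np.array([ray(k,p[0],z)[:2] for p in c],np.float32);r=cv2.minAreaRect(w);return r,cv2.boxPoints(r)
for nm,lo,hi,box,z in(("blue",105,130,(240,100,320,210),10),("tan",8,28,(240,30,320,152),10),("green",50,95,(280,235,350,290),24),("greenlow",50,95,(280,235,350,290),10),("tan_g",8,28,(335,235,362,270),24),("red",0,8,(130,200,190,260),10)):
    r,b=rect(lo,hi,box,z);print(nm,np.round(r[0],1),np.round(r[1],1),round(r[2],1),np.round(b).tolist())
for uv,z in(((347,222),14),((440,210),14),((279,187),10),((304,267),24)):print(uv,ray(k,uv,z).round(1))
E
```

```text
blue [ 546.3 -240.8] [46.3 35.1] 64.2 [[520.0, -254.0], [552.0, -269.0], [572.0, -228.0], [541.0, -212.0]]
tan [ 581.  -168.9] [109.1  35.4] 64.2 [[541.0, -210.0], [573.0, -226.0], [621.0, -128.0], [589.0, -112.0]]
green [ 539.7 -352.5] [36.5 46.1] 71.1 [[512.0, -362.0], [556.0, -377.0], [567.0, -343.0], [524.0, -328.0]]
greenlow [ 538.2 -359.8] [38. 48.] 71.1 [[509.0, -370.0], [555.0, -386.0], [567.0, -350.0], [522.0, -334.0]]
tan_g [ 579.9 -355.4] [42.4 29.7] 68.5 [[558.0, -370.0], [586.0, -381.0], [601.0, -341.0], [574.0, -330.0]]
red [ 390.8 -246. ] [49.9 38.4] 61.3 [[362.0, -259.0], [396.0, -277.0], [420.0, -233.0], [386.0, -215.0]]
(347, 222) [ 593.2 -325.    14. ]
(440, 210) [ 693.8 -357.4   14. ]
(279, 187) [ 540.3 -254.6   10. ]
(304, 267) [ 526.3 -350.8   24. ]
```

Emit:
carry_out([
  [6,14,-38,0],
  [6,14,-76,0],
  [6,14,-114,0],
  [6,14,-150,0],
  [6,14,-175,0],
  [6,14,-190,0],
  [6,14,-196,0],
  [6,14,-196,0],
], hand=60)

```text
time: 3.15
tool_pos: [547.4, -236.5, 2.6]
tcp_rot: [2.953, 1.565, 2.509]
contact_force: [-0.3, -0.5, 0.5]
grip_width: 60.1
```

Emit:
carry_out([
  [0,0,0,0],
  [0,0,0,0],
  [0,0,0,0],
  [0,0,0,0],
  [0,0,0,0],
  [0,0,0,0],
  [0,0,0,0],
  [0,0,0,0],
], hand=25)

```text
time: 3.82
tool_pos: [548.0, -236.9, 3.7]
tcp_rot: [2.909, 1.567, 2.465]
contact_force: [-0.6, -0.1, 6.8]
grip_width: 35.1
```

Emit:
carry_out([
  [0,0,20,0],
  [0,0,55,0],
  [0,0,95,0],
  [0,0,135,-6],
  [0,-5,170,-13],
  [2,-10,195,-20],
  [4,-15,200,-27],
  [6,-20,200,-34],
  [8,-25,200,-41],
  [10,-30,200,-48],
  [12,-35,200,-55],
  [13,-40,200,-62],
  [14,-45,200,-69],
  [15,-51,200,-76],
  [15,-51,200,-82],
  [15,-51,200,-82],
  [15,-51,200,-82],
], hand=25)

```text
time: 5.23
tool_pos: [562.8, -287.7, 203.5]
tcp_rot: [3.057, 1.566, 1.185]
contact_force: [-0.0, -0.1, -0.7]
grip_width: 35.5
```

```bash
python3 - <<'E'
from h import *
o=get_obs();im=capture("wrist");cv2.imwrite("pics/w2.png",im[:,:,::-1]);np.save("w2.npy",o,allow_pickle=True)
print(o["time"],o["tool_pos"].round(1),Ro.from_euler('xyz',o["tcp_rot"]).as_matrix().round(3).tolist(),o["joint_positions"].round(2),o["grip_width"],o["contact_force"].round(1))
E
```

```text
5.2333 [ 562.8 -287.7  203.5] [[0.002, 0.955, -0.296], [0.004, -0.296, -0.955], [-1.0, 0.0, -0.004]] [-0.6   0.56  1.24  0.    1.35  1.27] 35.48207643937826 [-0.  -0.1 -0.7]
```

View pics/w2.png

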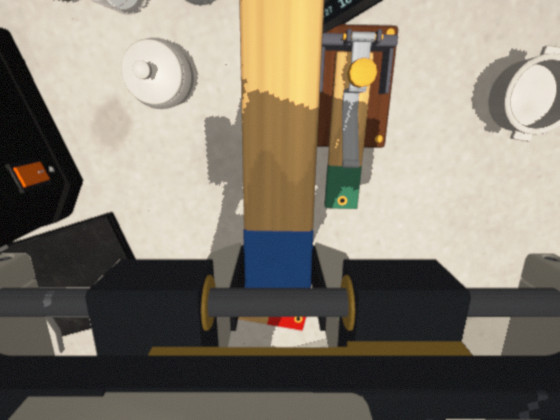

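The tag is held between columns 244 and 313 and extends out of the top of the picture. The holder lies to its right: green end at (342,187), base front edge at row 147, right edge from (384,147) to (397,28), arm at (352,100).

```bash
python3 - <<'E'
from h import *
o=np.load("w2.npy",allow_pickle=True).item();k=cam("wrist",o);im=cv2.imread("pics/w2.png")[:,:,::-1].copy()
c=blob(im,50,95,(318,150,370,215));w=np.array([ray(k,p[0],24)[:2] for p in c],np.float32);r=cv2.minAreaRect(w);print("green",r,np.round(cv2.boxPoints(r)).tolist())
for uv,z in(((384,147),14),((397,28),14),((342,201),24),((325,208),24),((358,208),24),((328,165),24)):print(uv,ray(k,uv,z).round(1))
R=Ro.from_euler('xyz',o["tcp_rot"]).as_matrix();p=o["tool_pos"]
a=np.array([R[0,1],R[1,1],0]);s=np.array([R[0,2],R[1,2],0])
print("tool yaw",np.degrees(np.arctan2(a[1],a[0])))
for d in (0,20,80,100):   # tag top is 7 mm above the TCP
    q=[proj(k,p+a*d+s*e+np.array([0,0,6.5])) for e in(-18,18)];print(d,np.round(q,1).tolist())
h=cv2.cvtColor(im,cv2.COLOR_RGB2HSV)
for row in (5,40,90,150,200,245):
    L=im[row].astype(int);m=np.where(((h[row,:,0]<30)|(h[row,:,0]>105))&(h[row,:,1]>110))[0];m=m[(m>230)&(m<326)];print(row,m.min(),m.max())
print("green-blue boundary",[int(i) for i in np.where(np.diff((h[200:260,278,0]>100).astype(int)))[0]+200])
E
```

```text
green ((539.6775512695312, -353.8973388671875), (34.97683334350586, 45.81626892089844), 71.15630340576172) [[512.0, -363.0], [556.0, -378.0], [567.0, -345.0], [524.0, -330.0]]
(384, 147) [ 566.9 -409.2   14. ]
(397, 28) [ 676.5 -444.6   14. ]
(342, 201) [ 524.5 -350.    24. ]
(325, 208) [ 522.1 -329.9   24. ]
(358, 208) [ 511.3 -365.1   24. ]
(328, 165) [ 567.9 -345.3   24. ]
tool yaw -17.24158701028658
0 [[243.0, 264.3], [310.8, 264.4]]
20 [[241.8, 229.1], [312.0, 229.2]]
80 [[237.4, 106.3], [316.2, 106.3]]
100 [[235.8, 58.5], [317.8, 58.5]]
5 240 324
40 241 321
90 242 325
150 243 315
200 244 313
245 244 311
green-blue boundary [230]
```

Emit:
carry_out([
  [-35,-8,0,0],
  [-70,-15,-20,0],
  [-105,-23,-45,0],
  [-135,-29,-75,0],
  [-135,-29,-110,0],
  [-135,-29,-140,0],
  [-135,-29,-160,0],
  [-135,-29,-168,0],
  [-135,-29,-168,0],
  [-135,-29,-168,0],
], hand=25)

```text
time: 6.12
tool_pos: [428.4, -316.9, 36.2]
tcp_rot: [2.856, 1.567, 0.986]
contact_force: [0.7, 0.5, -1.2]
grip_width: 35.2
```

```bash
python3 - <<'E'
from h import *
o=get_obs();im=capture("side");im2=capture("scene");k=cam("side")
a=cv2.resize(im[190:290,180:420],None,fx=3,fy=3,interpolation=cv2.INTER_CUBIC);b=cv2.resize(im2[180:270,180:420],None,fx=3,fy=3,interpolation=cv2.INTER_CUBIC)
cv2.imwrite("pics/s2.png",np.vstack([a,b])[:,:,::-1])
print(o["time"],o["tool_pos"].round(1),o["contact_force"].round(1),o["grip_width"])
ex=np.array([.9505,-.3107,0]);ey=np.array([.3107,.9505,0]);p=o["tool_pos"]
for kk,n,(x0,y0) in((k,"side",(180,190)),(cam("scene"),"scene",(180,180))):
  for d in(-30,20,130):
    for zz in(-3,7):
        q=proj(kk,p+ex*d-18*ey+[0,0,zz]);print(n,d,zz,(3*(q-[x0,y0])).round(0))
E
```

```text
6.1167 [ 428.4 -316.9   36.2] [ 0.7  0.5 -1.2] 35.23281796435661
side -30 -3 [ 80. 171.]
side -30 7 [ 79. 156.]
side 20 -3 [163. 170.]
side 20 7 [163. 155.]
side 130 -3 [344. 169.]
side 130 7 [345. 153.]
scene -30 -3 [115. 196.]
scene -30 7 [113. 184.]
scene 20 -3 [191. 186.]
scene 20 7 [190. 175.]
scene 130 -3 [353. 166.]
scene 130 7 [353. 154.]
```

View pics/s2.png

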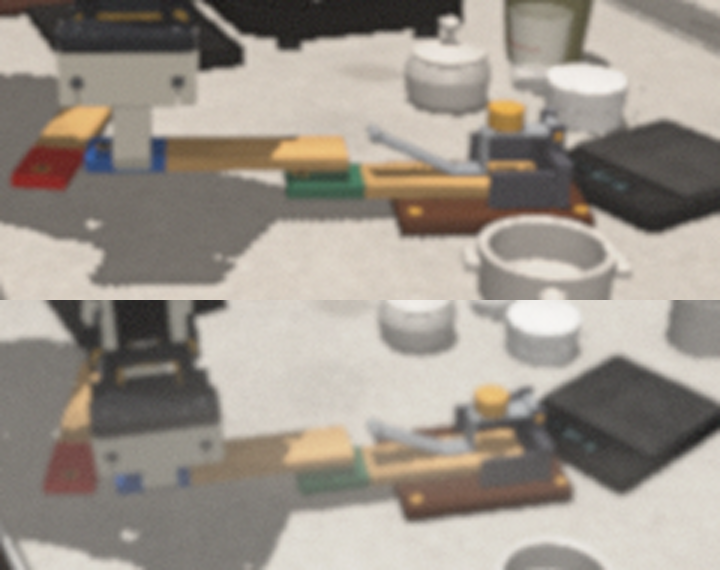

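Seen from the side, the tag is level and in line with the mouth, its tip at (347,165) and predicted at (344,161). Now I'll lower it and push it in.

Emit:
carry_out([
  [0,0,-4,0],
  [0,0,-7,0],
  [0,0,-7,0],
  [10,-3,-7,0],
  [19,-6,-7,0],
  [29,-9,-7,0],
  [38,-12,-7,0],
  [43,-14,-7,0],
  [48,-15.5,-7,0],
  [52,-17,-7,0],
  [57,-18.5,-7,0],
  [62,-20,-7,0],
  [67,-22,-7,0],
  [71,-23,-7,0],
  [76,-25,-7,0],
  [76,-25,-7,0],
], hand=25)

```text
time: 7.55
tool_pos: [506.2, -343.1, 30.4]
tcp_rot: [1.979, 1.565, 0.109]
contact_force: [0.6, -0.0, -2.0]
grip_width: 35.5
```

```bash
python3 - <<'E'
from h import *
o=get_obs();im=capture("side");im2=capture("scene")
a=cv2.resize(im[190:290,180:420],None,fx=3,fy=3,interpolation=cv2.INTER_CUBIC);b=cv2.resize(im2[180:270,180:420],None,fx=3,fy=3,interpolation=cv2.INTER_CUBIC)
cv2.imwrite("pics/s3.png",np.vstack([a,b])[:,:,::-1])
print(o["time"],o["tool_pos"].round(1),o["contact_force"].round(1),o["grip_width"])
E
```

```text
7.55 [ 506.2 -343.1   30.4] [ 0.6 -0.  -2. ] 35.4728220858563
```

View pics/s3.png

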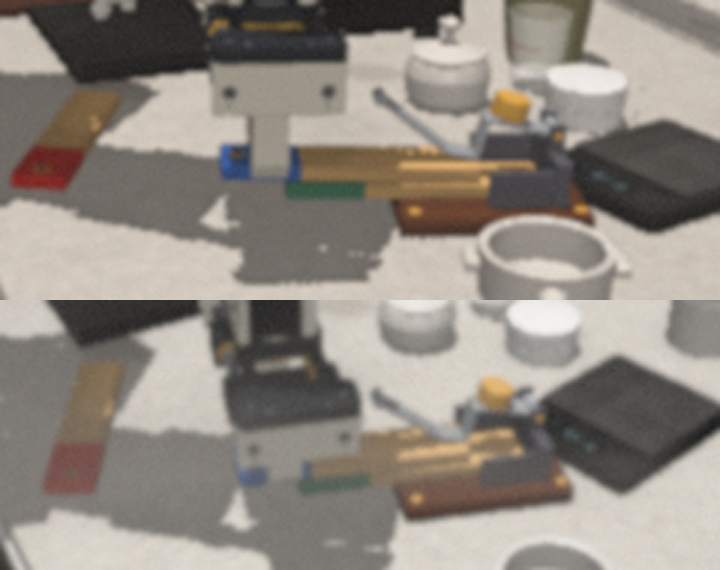

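The arm has been lifted (lip at (378,97)) and the tag lies under it on the green one. I'll push it the rest of the way.

Emit:
carry_out([
  [5,-1.5,0,0],
  [10,-3,-1,0],
  [15,-5,-1,0],
  [20,-6.5,-1,0],
  [24,-8,-1,0],
  [28,-9,-1,0],
  [31,-10,-1,0],
  [34,-11,-1,0],
  [36,-11.5,-1,0],
  [36,-11.5,-1,0],
], hand=25)

```text
time: 8.48
tool_pos: [542.2, -354.4, 29.4]
tcp_rot: [1.952, 1.565, 0.082]
contact_force: [0.7, 1.1, -2.7]
grip_width: 35.8
```

Emit:
carry_out([
  [1,-0.3,0,0],
  [2,-0.6,0,0],
  [3,-1,0,0],
  [3,-1,0,0],
  [3,-1,0,0],
], hand=25)

```text
time: 8.9
tool_pos: [545.3, -355.5, 29.4]
tcp_rot: [1.929, 1.565, 0.059]
contact_force: [-0.7, 0.3, -1.7]
grip_width: 35.3
```

Emit:
carry_out([
  [1,-0.3,0,0],
  [2,-0.6,0,0],
  [2,-0.6,0,0],
], hand=25)

```text
time: 9.15
tool_pos: [545.9, -355.4, 28.8]
tcp_rot: [2.58, 1.567, 0.709]
contact_force: [-4.3, 1.2, -0.7]
grip_width: 35.6
```

Emit:
carry_out([
  [1,-0.3,0,0],
  [2,-0.6,0,0],
  [2,-0.6,0,0],
], hand=25)

```text
time: 9.4
tool_pos: [546.0, -355.1, 28.0]
tcp_rot: [-2.506, 1.565, 1.906]
contact_force: [-7.4, 1.5, 0.1]
grip_width: 35.9
```

The motion stopped against a rising force, with the TCP at holder x ≈ -95.5, which is home. I'll open and lift.

Emit:
carry_out([
  [0,0,0,0],
  [0,0,0,0],
  [0,0,0,0],
  [0,0,0,0],
  [0,0,0,0],
], hand=60)

```text
time: 9.82
tool_pos: [546.6, -355.4, 28.4]
tcp_rot: [-2.701, 1.567, 1.712]
contact_force: [-0.1, 0.3, -0.1]
grip_width: 59.4
```

Emit:
carry_out([
  [0,0,10,0],
  [0,0,25,0],
  [0,0,50,0],
  [-10,3,85,0],
  [-20,6,120,0],
  [-30,10,150,0],
  [-40,13,170,0],
  [-40,13,170,0],
  [-40,13,170,0],
], hand=85)

```text
time: 10.57
tool_pos: [507.0, -342.8, 200.7]
tcp_rot: [2.395, 1.568, 0.524]
contact_force: [0.7, -0.3, -0.1]
grip_width: 85.1
```

```bash
cat > look.py <<'E'
from h import *
import sys
s=sys.argv[1];o=get_obs();im=capture("side");w=capture("wrist");k=cam("wrist",o)
a=cv2.resize(im[190:290,180:420],None,fx=2.34,fy=2.34,interpolation=cv2.INTER_CUBIC)[:,:560]
cv2.imwrite(f"pics/{s}.png",np.vstack([a,w[:340]])[:,:,::-1])
print(o["time"],o["tool_pos"].round(1),o["contact_force"].round(1),o["grip_width"])
for nm,lo,hi,z in(("blue",105,130,34),):
    c=blob(w,lo,hi,(100,0,460,290));q=np.array([ray(k,p[0],z)[:2] for p in c],np.float32);r=cv2.minAreaRect(q);b=cv2.boxPoints(r)-[636.5,-385.5]
    print(nm,r,"holder xy",np.c_[b@[.9505,-.3107],b@[.3107,.9505]].round(1).tolist())
E
python3 look.py f1
```

```text
10.5667 [ 507.  -342.8  200.7] [ 0.7 -0.3 -0.1] 85.05566395592585
blue ((541.3685913085938, -354.99066162109375), (35.16097640991211, 47.5151252746582), 71.99813079833984) holder xy [[-123.6, -18.2], [-76.1, -18.1], [-76.2, 17.1], [-123.7, 17.0]]
```

View pics/f1.png

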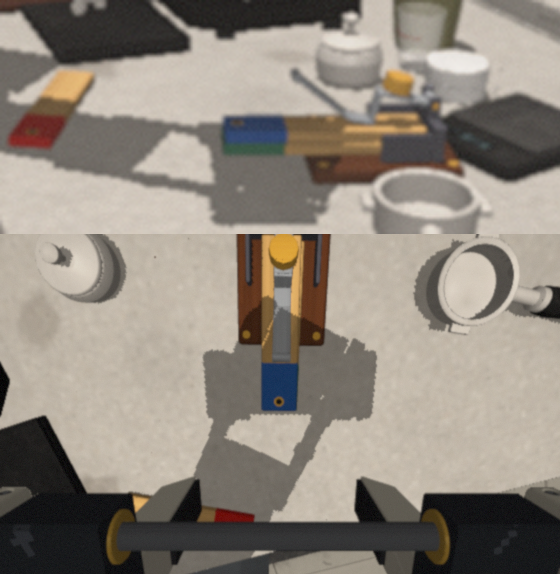

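The blue tag sits flush on the green one and centred, with its front end at holder x ≈ -124 (nominal -125). The arm rests on it, the red tag hasn't moved, and the robot is clear.

```bash
python3 -c "
from plant import *
print(close_job())"
```

```text
the job is handed in; nothing more can be done
None
```

The blue tag is in the holder: plain end first, flat on top of the green tag, blue end out to the front. Only the weighted arm holds it. I handed the job in at about 10.6 s of robot time.

- **Pushed home:** I gripped the tag across its blue part and slid it in until it stopped with the push force rising to about 7 N. The gripper was then 0.5 mm from where it should be for a tag pushed home.
- **After release:** the blue end's front edge measured x ≈ -124 mm in the holder's frame (nominal -125), centred to within 1 mm and straight. The 1 mm is within camera error.
- **Other tags:** the green tag is still underneath, flush with the blue one. The red tag looks undisturbed; I did not measure it again.
- **Robot:** it stood clear, 200 mm above the worktop, reading under 1 N.

No check failed or disagreed. One earlier wrist picture suggested the tag drooped a few millimetres at its tip in the grip, but the side view showed it nearly level and it went in without trouble.

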